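Start a magnetic stirrer: dial to off, power on, five clicks up

TASK

The magnetic stirrer was left switched off with its speed selector still turned up. With a fingertip turn the selector back to its off mark, then press the upper half of the power rocker down until it snaps on, and then turn the selector up clockwise to 5, that is five clicks from off, never past 5, so that the stirring bar does not jump. Only push the selector's bar with the shut fingertips, do not take it between the fingers, and leave the beaker on the plate and everything round the stirrer where it stands.

Things in the scene. Friction and masses are not known exactly. Their poses are not given: they have to be found in the camera images.
- stirrer: Fixed white magnetic stirrer, 130 wide, 190 deep. Origin: centre of its underside; x points from its front (control panel, towards the robot) to its rear, y to its left, z up. A round white plate, radius 48, top at z = 62, centre at x = 45; in front a grey panel sloped 15 degrees down to the front, its middle at x = -55, z = 40.5. Selector at y = +22, rocker at y = -43.
- speed_dial (a joint): Angle of the speed selector, rad, 0 at off (end stop), growing clockwise seen from above; a detent (click) every 0.5236 rad, 8 clicks past off, so setting 5 reads 2.618. It drops by itself into the nearest detent; passing from one to the next takes about 0.045 N m (some 3 N near the end of the bar), half-way it snaps over. Starts resting in one of 3 to 7.
- dial_hub (a point): Point on the selector's axis at the top of its bar. z points out of the sloped panel along the axis, x along the bar to its white-lined pointer end; both turn with it. Bar 46 long, 10 wide, centred on the axis; it stands 18 high on a flat black disc of radius 25 (disc top 17 below this point, panel 24 below). At off the pointer aims 120 degrees left of straight up the panel, at 4 straight up.
- dial_pointer (a point): Top of the pointer end of the selector's bar, 23 mm from dial_hub. Eight white marks round the selector, growing longer clockwise, show settings 1 to 8; a small open ring at the lower left shows off.
- power_rocker (a joint): Tilt of the power rocker, rad: 0 off (its upper half, towards the plate, stands up), 0.33 on (upper half down, lower half up). It snaps over half-way and stays; a push of about 4 N on the upper half does it, 3.5 mm down in all.
- rocker_press (a point): Middle of the face of the rocker's upper half, 10 mm up the panel from its pivot, where to press, straight into the panel; moves with the rocker. Black rocker 31 long (up the panel) and 18 wide in a flat bezel; one short white line on the upper half. When off this point stands about 10 above the panel.
- beaker: Glass beaker, 58 in diameter, 70 high, standing loose in the middle of the plate. Origin: centre of its underside.
- flask: Conical glass flask, 66 in diameter, 108 high, loose on the bench left of the stirrer. Origin: centre of its underside.
- cap: Round screw cap, 34 in diameter, 12 high, loose on the bench left of the stirrer's front. Origin: centre of its underside.
- marker: Marker pen 117 long, 14 thick, lying loose along the stirrer's right side; beyond it, some 8 cm or more right of the stirrer, stands a fixed photometer 190 high (left side at world y = 0.025). Origin: centre of its underside.
- tweezers: Steel tweezers 133 long, 9 high, lying loose on the bench in front. Origin: centre of the underside.
- stopper: Round stopper, 25 in diameter at the wide top, 24 high, standing loose on the bench at the left. Origin: centre of its underside.
Things that resemble listed ones, but are neither listed nor needed, are in the scene too. There is more than one size of the beaker; the one meant has the size given above.

How it is judged:
By the outcome, as a careful person would: the job done as asked, in the order asked, and still so for the second after the job is handed in, with the robot touching nothing.
It also fails if it takes over 69 s, if anything falls off the work surface, if the arm or the gripper's body presses on something with over 40 N, if the wrist force passes 120 N, or if a joint passes its speed limit or range.

ROBOT

A 6-joint arm with a two-finger parallel gripper is mounted at the origin on a cart in front of the work surface, level with it; the furniture and walls round the work are solid. World frame = base frame: x ahead of the robot, y to its left, z up, the work surface at z = 0. Lengths are in m, angles in rad, forces in N, time in s.
With the tool pointing down it reaches from about 0.3 to 0.875 m from the base axis. Payload 6.4 kg.
Tool frame: the origin (TCP) lies between the finger pads; the fingertips stand ctrl.tip_extent ahead of it and the grasp point (between the pads) is the TCP (ctrl.tip_extent is the distance from the TCP to the fingertips, in m); z points along the fingers, y is the line along which they close (so a half turn about z gives the same grasp; the last joint's range is limited). The gripper opens to 85 mm and grips with 20 to 120 N. Pads are 22 mm wide; open, the fingers measure 114 mm over their backs; the gripper's body (76 mm by 85 mm) begins 54 mm behind the grasp point. The pads swing forward as they close: fully open they stand 13 mm farther back than shut.
Start: joints at [-1.379, 0.181, 1.607, -0, 1.354, -0.206], TCP at [0.223, -0.53, 0.25] pointing down, gripper open.
Joint ranges: [-2.99, 2.99], [-0.89, 2.07], [0.3, 2.58], [-1.14, 4.28], [0, 2.63], [-3.12, 3.12]. Speed limits (rad/s): [2.57, 2.57, 3.01, 3.14, 3.14, 3.14].

INTERFACE

Orientations are given as a unit quaternion [w, x, y, z].
In Python, from bench import ctrl gives the robot as it stands.
- The arm moves only by the tool send_rows, never from a script. Its arguments are lists of equal length, an entry for each row: "dr": the turn, a rotation vector about the tool's x, y, z in units of 6 degrees (1.0 is 6 degrees), a list of three; "xyz": the shift along the tool's x, y, z in cm, a list of three; "jaw": the opening in per cent of the stroke, from 0 (shut) to 100 (fully open). In form: {"dr": [[wx, wy, wz], ...], "xyz": [[dx, dy, dz], ...], "jaw": [jaw, ...]}. A call has exactly 8 rows; each row is the pose to reach, as a shift and turn from the pose commanded when the call began, along the tool's axes at that moment; what a row does not reach only later rows make up. A row lasts 1/8 s, in which the tool goes at most 62.5 mm and 10.7 degrees, less where a joint would pass 70% of its speed; a pose out of reach is approached as far as the arm can. A call with a gripper value outside its range is refused whole. The fingers move at their own pace and stop on an object; the grip force is fixed at half the most. Time passes only in rows, so rows that repeat a pose let the fingers close, or fill a call up. It gives the time, the measured TCP pose, the force, the opening and the grip force at its end, in the units of the state.
- ctrl.get_obs(): the state, without advancing time (a new reading comes with each control period).
- ctrl.camera(name): name is "scene" or "top"; returns the picture (400x640x3 uint8, red, green, blue); there is no depth.
- ctrl.calibration(name): a dict with "camera_matrix" (3x3 intrinsics, pixels), "world_from_camera" (4x4, takes a point from camera to world coordinates). Camera axes: x right, y up, looking along -z (the intrinsics and any distortion apply to the point x, -y, -z); pixel columns grow to the right and rows downward; lengths in m; the calibration is good to about 2 mm. A picture is of the moment at which its call begins. calibration takes no time and is no camera call.
- ctrl.hand_in(): hands the job in; it is judged then, once.
The state is a dict: "time_s": time; "q": joint angles; "dq": joint speeds; "joint_efforts": joint torques, N m; "eef_pos": TCP position; "eef_rot": TCP orientation; "wrist_force": force on the tool from outside, world axes, zero at the start; "torque": the same for the moment, N m; "opening": opening from 0.0 (shut) to 1.0 (fully open); "grasp_force": force on a finger pad.
Only numpy, scipy, OpenCV 4.12 (cv2) and the standard library are available. Lean on these libraries where they do the work, as an engineer would, in place of code of your own. Each camera call takes 0.05 s, during which the arm holds its last target. There are 200 camera calls.

## Working session

There is one attempt and no reset: what is moved stays moved. The work goes in short steps, Python scripts to look and compute and a tool call to move; the robot and the scene stay as the last step left them, time stands still between calls to the robot, and variables do not carry over. Pictures are saved under pics/ and viewed, at most 10 in all, crops included, and the job is handed in when it is done.

Besides the shell and the picture viewer there is one more tool, called as a command line: name --argument value ..., lists and objects as JSON in quotes. send_rows: Moves the arm, as the interface text tells. Its arguments: {"type":"object","properties":{"dr":{"type":"array","items":{"type":"array","items":{"type":"number"}}},"xyz":{"type":"array","items":{"type":"array","items":{"type":"number"}}},"jaw":{"type":"array","items":{"type":"number"}}},"required":["dr","xyz","jaw"]}

```bash
mkdir -p pics; ls
python3 - <<'E'
from bench import ctrl
import cv2,numpy as np
np.set_printoptions(precision=4,suppress=True)
for n in("scene","top"):
    im=ctrl.camera(n); cv2.imwrite(f"pics/{n}0.png",im[:,:,::-1]); print(ctrl.calibration(n))
o=ctrl.get_obs();print(o, ctrl.tip_extent)
E
```

```text
pics
{'camera_matrix': array([[517.1598,   0.    , 318.7951],
       [  0.    , 517.1598, 190.3907],
       [  0.    ,   0.    ,   1.    ]]), 'world_from_camera': array([[-0.6392,  0.5707, -0.5154,  0.0729],
       [-0.769 , -0.4713,  0.4319,  0.7739],
       [ 0.0036,  0.6725,  0.7401,  0.881 ],
       [ 0.    ,  0.    ,  0.    ,  1.    ]])}
{'camera_matrix': array([[402.4898,   0.    , 323.3221],
       [  0.    , 402.4898, 200.1168],
       [  0.    ,   0.    ,   1.    ]]), 'world_from_camera': array([[-0.0157,  0.9939, -0.1089,  0.5309],
       [-0.9998, -0.0172, -0.0128,  0.2944],
       [-0.0146,  0.1086,  0.994 ,  1.0065],
       [ 0.    ,  0.    ,  0.    ,  1.    ]])}
{'time_s': 0.1, 'q': array([-1.3793,  0.1815,  1.6079,  0.    ,  1.3538, -0.2063]), 'dq': array([-0.0001,  0.0002, -0.0023, -0.0011,  0.0006, -0.0018]), 'joint_efforts': array([  0.0007, -44.5876, -35.2236,  -0.0002,   0.0042,  -0.    ]), 'eef_pos': array([ 0.2227, -0.5296,  0.2495]), 'eef_rot': array([-0.0008,  0.9803,  0.1976,  0.    ]), 'wrist_force': array([0.8378, 0.3353, 0.5588]), 'torque': array([ 0.0738,  0.0107, -0.0015]), 'grasp_force': 0.0, 'opening': 1.002366032754773} 0.019
```

View pics/scene0.png

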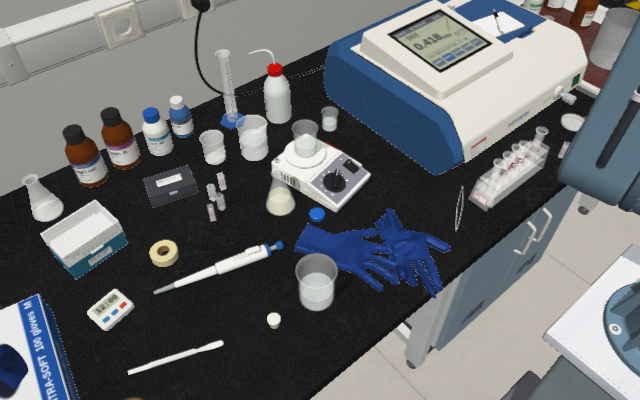

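View pics/top0.png

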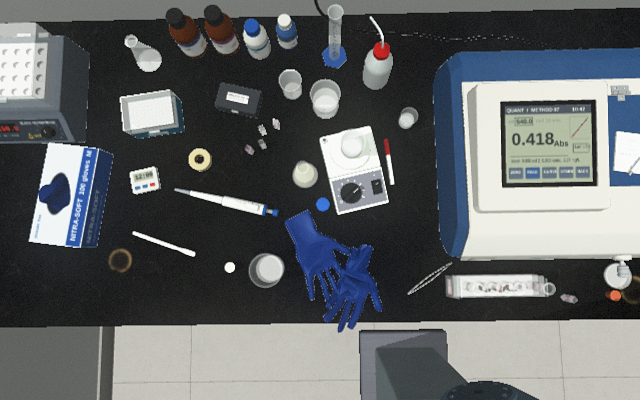

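The stirrer is at top (355,170) and scene (322,172). Its dial is at top (351,192) and scene (334,183), and its rocker at top (377,187). The beaker stands on the plate at top (352,146). Beakers at top (324,98), (290,83), (408,118) and (266,270) could be taken for it, and so could the black box at (238,97) for the rocker and the flask at (142,52) for the real one at (305,175). The stirrer is the only instrument of its kind. Next I'll take close crops.

Run:
```python
import cv2,numpy as np
a=cv2.imread("pics/top0.png")[120:220,285:405]; b=cv2.imread("pics/scene0.png")[110:220,255:385]
a=cv2.resize(a,(600,500),interpolation=cv2.INTER_CUBIC);cv2.imwrite("pics/ct.png",a)
b=cv2.resize(b,None,fx=5,fy=5,interpolation=cv2.INTER_CUBIC);cv2.imwrite("pics/cs.png",b)
```

```text
(no output)
```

View pics/ct.png

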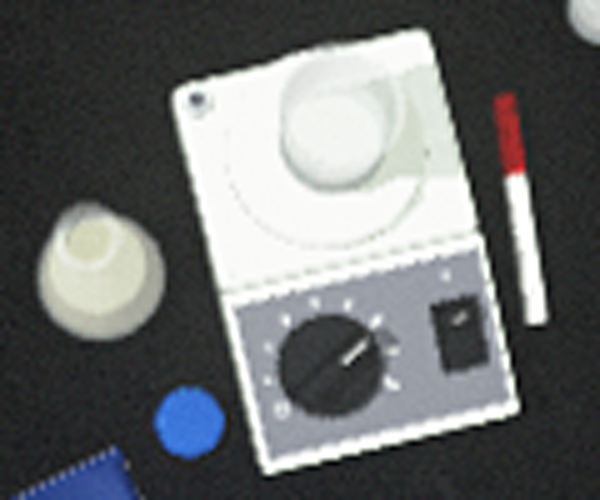

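View pics/cs.png

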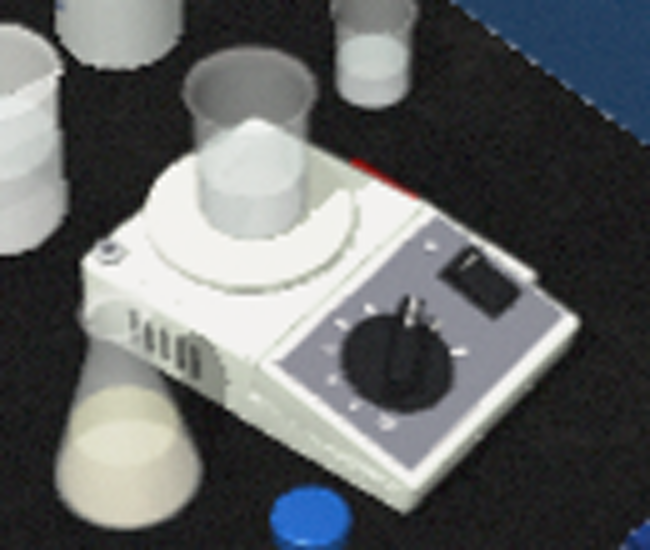

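Both crops confirm the choice. The dial disc centre is near top-crop (331,366) and its pointer line near (355,350), aiming at about setting 6. The rocker is at (461,335) with the white line on its upper half. Now I'll measure it.

```bash
cat > h.py <<'E'
import cv2,numpy as np
from scipy.spatial.transform import Rotation as R
np.set_printoptions(precision=4,suppress=True)
def ray(C,px):
    K,T=C["camera_matrix"],C["world_from_camera"]
    px=np.atleast_2d(px).astype(float)
    d=np.c_[(px[:,0]-K[0,2])/K[0,0],-(px[:,1]-K[1,2])/K[1,1],-np.ones(len(px))]@T[:3,:3].T
    return T[:3,3],d
def onplane(C,px,p0,n):
    c,d=ray(C,px); return c+d*(((p0-c)@n)/(d@n))[:,None]
def proj(C,P):
    K,T=C["camera_matrix"],C["world_from_camera"]
    p=(np.atleast_2d(P)-T[:3,3])@T[:3,:3]
    return np.c_[K[0,0]*p[:,0]/-p[:,2]+K[0,2],-K[1,1]*p[:,1]/-p[:,2]+K[1,2]]
E
cat > m.py <<'E'
from h import *
from bench import ctrl
Z=np.array([0,0,1.])
for n,(x0,y0,x1,y1) in dict(top=(320,165,392,215),scene=(305,145,375,210)).items():
    im=cv2.imread(f"pics/{n}0.png"); C=ctrl.calibration(n)
    hsv=cv2.cvtColor(im,cv2.COLOR_BGR2HSV).astype(int); v=hsv[...,2]
    m=np.zeros(v.shape,np.uint8); m[y0:y1,x0:x1]=((v>100)&(v<195)&(hsv[...,1]>15)&(hsv[...,1]<70))[y0:y1,x0:x1]
    k,l,s,c=cv2.connectedComponentsWithStats(m); i=1+np.argmax(s[1:,4]); g=(l==i).astype(np.uint8)
    cn=max(cv2.findContours(g,0,cv2.CHAIN_APPROX_NONE)[0],key=len); hull=cv2.convexHull(cn)
    P=onplane(C,hull[:,0],np.array([0,0,.0405]),Z)
    rect=cv2.minAreaRect((P[:,:2]*1000).astype(np.float32)); print(n,"grey",s[i],rect)
    ins=cv2.drawContours(np.zeros_like(m),[hull],-1,1,-1)
    dk=((v<85)&(ins>0)).astype(np.uint8)
    k,l,s,c=cv2.connectedComponentsWithStats(dk)
    for j in range(1,k):
        if s[j,4]>25:
            cj=max(cv2.findContours((l==j).astype(np.uint8),0,1)[0],key=len)
            print(" dark",s[j],c[j],cv2.minEnclosingCircle(cj),onplane(C,c[j],np.array([0,0,.0473]),Z))
    # bright in dark
    q=((v>110)&(cv2.morphologyEx(dk,cv2.MORPH_CLOSE,np.ones((7,7)))>0)&(dk==0)).astype(np.uint8)
    k,l,s,c=cv2.connectedComponentsWithStats(q)
    for j in range(1,k):
        if s[j,4]>1: print(" bright",s[j],c[j])
E
python3 m.py
```

```text
top grey [332 170  55  42 898] ((659.1590576171875, 219.40420532226562), (74.32069396972656, 120.7192611694336), 12.74634838104248)
 dark [371 179  12  15 118] [376.4237 186.4068] ((376.5092468261719, 186.0370330810547), 7.464930057525635) [[0.6669 0.1786 0.0473]]
 dark [341 183  21  20 312] [350.3686 192.8301] ((350.66326904296875, 192.74490356445312), 10.363636016845703) [[0.6525 0.2415 0.0473]]
 bright [376 182   2   3   4] [376.5 183. ]
 bright [353 188   5   5  10] [355.  190.3]
scene grey [312 154  55  49 719] ((660.5117797851562, 221.52330017089844), (81.02839660644531, 130.29449462890625), 12.412649154663086)
 dark [343 159  16  15 119] [350.7899 166.2353] ((350.5, 166.5), 7.905794143676758) [[0.6642 0.1838 0.0473]]
 dark [323 169  23  24 350] [334.0314 182.02  ] ((334.58380126953125, 180.72067260742188), 11.80601692199707) [[0.6513 0.2454 0.0473]]
 bright [348 161   2   2   2] [348.5 161.5]
 bright [343 166   2   2   3] [343.3333 166.6667]
 bright [336 169   4   6  12] [337.25 171.25]
```

```bash
cat > p.py <<'E'
from h import *
from bench import ctrl
yaw=np.radians(12.7); ex=np.array([np.cos(yaw),np.sin(yaw),0]); ey=np.array([-np.sin(yaw),np.cos(yaw),0]); ez=np.array([0,0,1.])
n=np.cos(.2618)*ez-np.sin(.2618)*ex; u=np.cos(.2618)*ex+np.sin(.2618)*ez
def tri(a,b):
    ca,da=ray(ctrl.calibration("top"),a); cb,db=ray(ctrl.calibration("scene"),b); da=da[0];db=db[0]
    s=np.linalg.lstsq(np.c_[da,-db],cb-ca,rcond=None)[0]
    A,B=ca+s[0]*da,cb+s[1]*db; return (A+B)/2,np.linalg.norm(A-B)
for nm,a,b in(("pointer",(355,190.3),(337.25,171.25)),("rockline",(376.5,183),(348.5,161.5)),("rock",(376.42,186.4),(350.8,166.2)),("disc",(350.66,192.75),(334.6,181.5))):
    print(nm,tri(a,b))
hub=np.array([.652,.2425,.0473])+.017*n; print("hub",hub)
for nm,p in(("top",(355,190.3)),("scene",(337.25,171.25))):
    C=ctrl.calibration(nm)
    P=onplane(C,p,hub,n)[0]; d=P-hub; print(nm,P,"cw from up",np.degrees(np.arctan2(-d@ey,d@u)),np.linalg.norm(d))
    im=cv2.imread(f"pics/{nm}0.png"); 
    for s in range(3,9):
        a=np.radians(30*(s-4)); print(s, proj(C,hub+.016*(np.cos(a)*u-np.sin(a)*ey))[0],end=' ')
    print(proj(C,hub)[0])
E
python3 p.py
```

```text
pointer (array([0.6559, 0.2321, 0.0689]), np.float64(0.0010988649067206456))
rockline (array([0.6754, 0.1794, 0.051 ]), np.float64(0.0022795687120874225))
rock (array([0.6685, 0.1784, 0.0406]), np.float64(0.001638308656420633))
disc (array([0.6535, 0.241 , 0.0441]), np.float64(0.001141811004960108))
hub [0.6477 0.2415 0.0637]
top [0.656  0.2314 0.0653] cw from up 62.51867179145665 0.013145719711439553
3 [346.1602 189.0693] 4 [349.2611 187.3905] 5 [352.7641 187.4717] 6 [355.7247 189.2891] 7 [357.3487 192.3492] 8 [357.2059 195.8283] [350.7609 193.944 ]
scene [0.6585 0.2304 0.0659] cw from up 57.68839858084851 0.015613542777529637
3 [329.5716 175.2122] 4 [331.0031 172.543 ] 5 [333.9228 171.0719] 6 [337.548  171.1754] 7 [340.9251 172.8189] 8 [343.1674 175.573 ] [336.6325 176.9671]
```

The selector stands at 6 and everything measured agrees: pointer z is 0.069 and the rocker line lies within 2 mm of where the model puts it. Next, a planning helper.

```bash
cat > plan.py <<'E'
from h import *
import json
from bench import ctrl
yaw=np.radians(12.7); ex=np.array([np.cos(yaw),np.sin(yaw),0]); ey=np.array([-np.sin(yaw),np.cos(yaw),0]); ez=np.array([0,0,1.])
n=np.cos(.2618)*ez-np.sin(.2618)*ex; u=np.cos(.2618)*ex+np.sin(.2618)*ez
hub=np.array([.648,.2413,.0637]); rock=hub-.024*n-.065*ey
def dial(phi,side,h,r=17,gap=0):  # tool pose; side -1: ccw push, +1: cw push; h mm tip over hub top
    a=np.radians(phi); b=np.cos(a)*u-np.sin(a)*ey; t=np.sin(a)*u+np.cos(a)*ey
    p=hub+b*r*1e-3+side*(16+gap)*1e-3*t+n*(h*1e-3+ctrl.tip_extent)
    return p,R.from_matrix(np.c_[t,b,-n])
def rocker(h,up=12):  # tip h mm over panel
    return rock+u*up*1e-3+n*(h*1e-3+ctrl.tip_extent), R.from_matrix(np.c_[-u,ey,-n])
def show(targets,start=None):
    "rows for targets, from commanded pose (saved) ; saves the pose after the call"
    if start is None: s=json.load(open("cmd.json")); p0,r0=np.array(s[0]),R.from_quat(s[1])
    else: p0,r0=start
    X,D=[],[]
    for p,r in targets:
        X.append(np.round(r0.inv().apply(p-p0)*100,2)); D.append(np.round((r0.inv()*r).as_rotvec()/np.radians(6),2))
    print("dr",[list(map(float,d)) for d in D]);print("xyz",[list(map(float,x)) for x in X])
    json.dump([list(p0+r0.apply(X[-1]/100)),list((r0*R.from_rotvec(D[-1]*np.radians(6))).as_quat())],open("cmd.json","w"))
def obs0():
    o=ctrl.get_obs();q=o["eef_rot"];return o["eef_pos"],R.from_quat([q[1],q[2],q[3],q[0]])
def stat():
    o=ctrl.get_obs();s=json.load(open("cmd.json"));print("t",o["time_s"],"cmd-meas mm",(np.array(s[0])-o["eef_pos"])*1e3,"F",o["wrist_force"],"q",o["q"])
E
python3 - <<'E'
from plan import *
print("flask",onplane(ctrl.calibration("top"),(305,175),np.array([0,0,.02]),ez))
p0,r0=obs0(); P,Q=dial(60,-1,60,gap=12)
up=p0+[0,0,.09]
pts=[(p0+[0,0,.05],r0),(up,r0)]+[(up+(P+[0,0,.12]-up)*f,r0) for f in(.05,.11,.17,.23,.29,.35)]
show(pts,(p0,r0))
mid=(P+[0,0,.12],Q); show([mid]*8); show([(P,Q)]*8)
E
```

```text
flask [[0.7025 0.3516 0.02  ]]
dr [[0.0, 0.0, 0.0], [0.0, 0.0, 0.0], [0.0, 0.0, 0.0], [0.0, 0.0, 0.0], [0.0, 0.0, 0.0], [0.0, 0.0, 0.0], [0.0, 0.0, 0.0], [0.0, 0.0, 0.0]]
xyz [[0.0, -0.01, -5.0], [0.0, -0.01, -9.0], [3.26, -2.63, -8.58], [7.16, -5.78, -8.07], [11.06, -8.92, -7.56], [14.97, -12.06, -7.05], [18.87, -15.2, -6.55], [22.77, -18.35, -6.04]]
dr [[-0.88, 2.35, -3.3], [-0.88, 2.35, -3.3], [-0.88, 2.35, -3.3], [-0.88, 2.35, -3.3], [-0.88, 2.35, -3.3], [-0.88, 2.35, -3.3], [-0.88, 2.35, -3.3], [-0.88, 2.35, -3.3]]
xyz [[42.29, -34.05, 5.5], [42.29, -34.05, 5.5], [42.29, -34.05, 5.5], [42.29, -34.05, 5.5], [42.29, -34.05, 5.5], [42.29, -34.05, 5.5], [42.29, -34.05, 5.5], [42.29, -34.05, 5.5]]
dr [[0.0, 0.01, -0.0], [0.0, 0.01, -0.0], [0.0, 0.01, -0.0], [0.0, 0.01, -0.0], [0.0, 0.01, -0.0], [0.0, 0.01, -0.0], [0.0, 0.01, -0.0], [0.0, 0.01, -0.0]]
xyz [[-2.68, -1.55, 11.59], [-2.68, -1.55, 11.59], [-2.68, -1.55, 11.59], [-2.68, -1.55, 11.59], [-2.68, -1.55, 11.59], [-2.68, -1.55, 11.59], [-2.68, -1.55, 11.59], [-2.68, -1.55, 11.59]]
```

send_rows --dr '[[0,0,0],[0,0,0],[0,0,0],[0,0,0],[0,0,0],[0,0,0],[0,0,0],[0,0,0]]' --xyz '[[0,-0.01,-5],[0,-0.01,-9],[3.26,-2.63,-8.58],[7.16,-5.78,-8.07],[11.06,-8.92,-7.56],[14.97,-12.06,-7.05],[18.87,-15.2,-6.55],[22.77,-18.35,-6.04]]' --jaw '[0,0,0,0,0,0,0,0]'

```text
time_s: 1.1
eef_pos: [0.362, -0.2711, 0.3102]
eef_rot: [-0.0, 0.98, 0.197, -0.0]
wrist_force: [1.2, -0.3, 0.0]
opening: 0.001
grasp_force: 0.0
```

send_rows --dr '[[-0.1,0.3,-0.4],[-0.2,0.6,-0.8],[-0.4,1.1,-1.5],[-0.5,1.4,-2],[-0.7,1.9,-2.6],[-0.88,2.35,-3.3],[-0.88,2.35,-3.3],[-0.88,2.35,-3.3]]' --xyz '[[4.2,-3.4,0.5],[8.4,-6.8,1],[12.6,-10.2,1.5],[17,-13.6,2],[21,-17,2.5],[25,-20.3,3],[30,-24,4],[34,-27.5,4.5]]' --jaw '[0,0,0,0,0,0,0,0]'

```text
time_s: 2.1
eef_pos: [0.5688, 0.1144, 0.2649]
eef_rot: [0.021, 0.923, 0.361, 0.128]
wrist_force: [1.3, -1.2, -0.8]
opening: -0.002
grasp_force: 0.0
```

Run:
```python
from plan import *
P,Q=dial(60,-1,60,gap=12); show([(P,Q)],obs0())
show([dial(60,-1,h,gap=12) for h in (30,0)])
stat()
```

```text
dr [[0.01, 0.02, 0.01]]
xyz [[6.83, -5.05, 14.24]]
dr [[0.0, -0.0, -0.0], [0.0, -0.0, -0.0]]
xyz [[0.0, -0.0, 3.0], [-0.0, -0.01, 6.0]]
t 2.1 cmd-meas mm [  65.8251   94.4795 -186.9629] F [ 1.3365 -1.2196 -0.8045] q [-0.0403  0.0135  1.7797  0.073   1.0966  0.7598]
```

send_rows --dr '[[0,0,0],[0,0,0],[0,0,0],[0,0,0],[0,0,0],[0,0,0],[0,0,0],[0,0,0]]' --xyz '[[2.3,-1.7,4],[4.6,-3.4,8],[6.83,-5.05,12],[6.83,-5.05,14.24],[6.83,-5.05,16.24],[6.83,-5.05,18.24],[6.83,-5.05,18.24],[6.83,-5.05,18.24]]' --jaw '[0,0,0,0,0,0,0,0]'

```text
time_s: 3.1
eef_pos: [0.6299, 0.2054, 0.0989]
eef_rot: [0.021, 0.923, 0.361, 0.129]
wrist_force: [0.1, -0.4, 0.0]
opening: -0.001
grasp_force: 0.0
```

Run:
```python
from plan import *
P,Q=dial(60,-1,20,gap=12); json.dump([list(P),list(Q.as_quat())],open("cmd.json","w")); stat()
a=cv2.resize(ctrl.camera("top")[110:230,275:405,::-1],None,fx=3,fy=3,interpolation=cv2.INTER_CUBIC)
b=cv2.resize(ctrl.camera("scene")[110:230,255:385,::-1],None,fx=3,fy=3,interpolation=cv2.INTER_CUBIC)
cv2.imwrite("pics/c1.png",np.hstack([a,b]))
show([dial(60,-1,h,gap=12) for h in (10,0,-11)]+[dial(60-q,-1,-11,gap=g) for q,g in((0,7),(0,2),(0,0),(5,0),(10,0))])
```

```text
t 3.1 cmd-meas mm [-0.2366  2.3087 -1.5771] F [ 0.0767 -0.4017  0.0204] q [0.1262 0.3953 1.6941 0.0315 0.7909 0.9329]
dr [[0.0, 0.0, 0.0], [0.0, 0.0, 0.0], [0.0, 0.0, 0.0], [0.0, 0.0, 0.0], [0.0, 0.0, 0.0], [0.0, 0.0, 0.0], [0.0, 0.0, -0.83], [0.0, 0.0, -1.67]]
xyz [[-0.0, -0.0, 1.0], [-0.0, -0.0, 2.0], [-0.0, -0.0, 3.1], [0.5, 0.0, 3.1], [1.0, -0.0, 3.1], [1.2, 0.0, 3.1], [1.35, 0.13, 3.1], [1.52, 0.25, 3.1]]
```

View pics/c1.png

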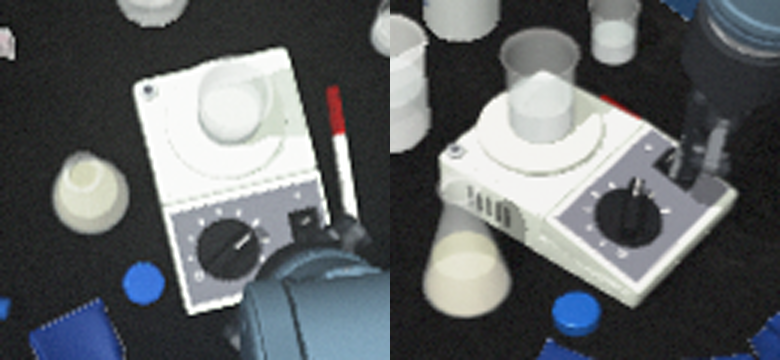

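The selector points at 6 in both views (scene line at crop (636,187)), and the shut fingertips hover at the right, around crop (690,165). I'll check the tip against its projection.

Run:
```python
from plan import *
p,r=obs0(); print(p,r.as_matrix()[:,2]); t=p+r.as_matrix()[:,2]*ctrl.tip_extent
c=[t+r.apply([sx*.011,sy*.0145,0]) for sx in(1,-1) for sy in(1,-1)]
C=ctrl.calibration("scene"); print((proj(C,[t]+c)-[255,110])*3+[390,0]); stat()
```

```text
[0.6301 0.2056 0.0995] [ 0.2546  0.0549 -0.9655]
[[683.3764 171.9581]
 [671.0769 152.6681]
 [666.5041 184.1602]
 [699.9766 159.9528]
 [695.8326 191.4938]]
t 3.2 cmd-meas mm [ 19.6994  12.2785 -28.3979] F [-0.2273 -0.3807  0.1409] q [0.1264 0.3945 1.6939 0.0314 0.7908 0.9329]
```

Run:
```python
from plan import *
show([dial(60,-1,h,gap=12) for h in (10,0,-11)]+[dial(60-q,-1,-11,gap=g) for q,g in((0,7),(0,2),(0,0),(5,0),(10,0))],obs0())
```

```text
dr [[0.03, -0.0, 0.0], [0.03, -0.0, 0.0], [0.03, -0.0, 0.0], [0.03, -0.0, 0.0], [0.03, -0.0, 0.0], [0.03, -0.0, 0.0], [0.03, -0.0, -0.83], [0.03, 0.0, -1.67]]
xyz [[0.06, -0.22, 1.21], [0.06, -0.23, 2.21], [0.06, -0.23, 3.31], [0.56, -0.23, 3.31], [1.06, -0.23, 3.31], [1.26, -0.23, 3.31], [1.41, -0.1, 3.31], [1.58, 0.02, 3.31]]
```

send_rows --dr '[[0,0,0],[0,0,0],[0,0,0],[0,0,0],[0,0,0],[0,0,0],[0,0,-0.83],[0,0,-1.67]]' --xyz '[[0.06,-0.22,1.2],[0.06,-0.23,2.2],[0.06,-0.23,3.3],[0.56,-0.23,3.3],[1.06,-0.23,3.3],[1.26,-0.23,3.3],[1.41,-0.1,3.3],[1.58,0.02,3.3]]' --jaw '[0,0,0,0,0,0,0,0]'

```text
time_s: 4.2
eef_pos: [0.6491, 0.2178, 0.0702]
eef_rot: [0.032, 0.888, 0.442, 0.126]
wrist_force: [-1.1, -2.1, 0.7]
opening: -0.001
grasp_force: 1.2
```

Run:
```python
from plan import *
stat()
for a in (50,10,-30,-70): show([dial(a-5*k,-1,-11) for k in range(1,9)])
```

```text
t 4.2 cmd-meas mm [0.7435 0.0517 0.9121] F [-1.0947 -2.1356  0.7416] q [0.1429 0.4805 1.641  0.0258 0.7596 0.774 ]
dr [[-0.0, 0.0, -0.83], [-0.0, 0.0, -1.66], [-0.0, -0.0, -2.5], [-0.0, -0.0, -3.33], [-0.0, -0.0, -4.16], [-0.0, -0.0, -5.0], [-0.0, -0.0, -5.83], [-0.0, -0.0, -6.66]]
xyz [[0.15, 0.13, 0.0], [0.32, 0.25, 0.0], [0.49, 0.36, 0.0], [0.68, 0.45, 0.0], [0.87, 0.52, 0.0], [1.06, 0.57, 0.0], [1.26, 0.61, 0.0], [1.46, 0.63, 0.0]]
dr [[-0.0, -0.0, -0.84], [-0.0, -0.0, -1.67], [-0.0, -0.0, -2.5], [-0.0, -0.0, -3.34], [-0.0, -0.0, -4.17], [-0.0, -0.0, -5.0], [-0.0, -0.0, -5.84], [-0.0, -0.0, -6.67]]
xyz [[0.16, 0.14, 0.0], [0.32, 0.26, 0.0], [0.5, 0.36, 0.0], [0.68, 0.45, 0.0], [0.87, 0.52, 0.0], [1.07, 0.58, 0.0], [1.27, 0.61, 0.0], [1.47, 0.64, 0.0]]
dr [[-0.0, -0.0, -0.83], [-0.0, -0.0, -1.67], [-0.0, -0.0, -2.5], [-0.0, -0.0, -3.33], [-0.0, -0.0, -4.17], [-0.0, -0.0, -5.0], [0.0, -0.0, -5.83], [0.0, -0.0, -6.67]]
xyz [[0.16, 0.13, 0.0], [0.32, 0.25, 0.0], [0.5, 0.35, 0.0], [0.68, 0.44, 0.0], [0.87, 0.51, 0.0], [1.07, 0.57, 0.0], [1.27, 0.61, 0.0], [1.47, 0.63, 0.0]]
dr [[0.0, -0.0, -0.83], [0.0, -0.0, -1.66], [0.0, -0.0, -2.5], [0.0, -0.0, -3.33], [0.0, -0.0, -4.16], [0.0, -0.0, -5.0], [0.0, -0.0, -5.83], [0.0, -0.0, -6.66]]
xyz [[0.16, 0.13, 0.0], [0.32, 0.25, 0.0], [0.5, 0.35, 0.0], [0.68, 0.44, 0.0], [0.87, 0.51, 0.0], [1.07, 0.57, 0.0], [1.27, 0.61, 0.0], [1.47, 0.63, 0.0]]
```

send_rows --dr '[[0,0,-0.83],[0,0,-1.67],[0,0,-2.5],[0,0,-3.33],[0,0,-4.17],[0,0,-5],[0,0,-5.83],[0,0,-6.67]]' --xyz '[[0.16,0.13,0],[0.32,0.25,0],[0.5,0.36,0],[0.68,0.45,0],[0.87,0.52,0],[1.07,0.57,0],[1.27,0.61,0],[1.47,0.63,0]]' --jaw '[0,0,0,0,0,0,0,0]'

```text
time_s: 5.2
eef_pos: [0.6629, 0.2258, 0.0743]
eef_rot: [0.074, 0.683, 0.719, 0.108]
wrist_force: [0.2, -0.6, 0.7]
opening: 0.001
grasp_force: 0.0
```

send_rows --dr '[[0,0,-0.83],[0,0,-1.67],[0,0,-2.5],[0,0,-3.33],[0,0,-4.17],[0,0,-5],[0,0,-5.83],[0,0,-6.67]]' --xyz '[[0.16,0.13,0],[0.32,0.25,0],[0.5,0.36,0],[0.68,0.45,0],[0.87,0.52,0],[1.07,0.57,0],[1.27,0.61,0],[1.47,0.63,0]]' --jaw '[0,0,0,0,0,0,0,0]'

```text
time_s: 6.2
eef_pos: [0.6682, 0.2404, 0.0765]
eef_rot: [0.106, 0.396, 0.909, 0.076]
wrist_force: [0.4, -3.4, 0.5]
opening: -0.0
grasp_force: 1.3
```

send_rows --dr '[[0,0,-0.83],[0,0,-1.67],[0,0,-2.5],[0,0,-3.33],[0,0,-4.17],[0,0,-5],[0,0,-5.83],[0,0,-6.67]]' --xyz '[[0.16,0.13,0],[0.32,0.25,0],[0.5,0.36,0],[0.68,0.45,0],[0.87,0.52,0],[1.07,0.57,0],[1.27,0.61,0],[1.47,0.63,0]]' --jaw '[0,0,0,0,0,0,0,0]'

```text
time_s: 7.2
eef_pos: [0.6637, 0.2553, 0.0764]
eef_rot: [0.127, 0.061, 0.989, 0.035]
wrist_force: [1.8, -0.9, -0.2]
opening: -0.005
grasp_force: 0.8
```

Run:
```python
from plan import *
p,r=obs0(); P,Q=dial(-70,-1,-11); print((P-p)*1e3, np.degrees((r.inv()*Q).as_rotvec()))
print(ctrl.get_obs()["q"])
show([dial(-70-5*k,-1,-11) for k in range(1,9)],(P,Q))
```

```text
[-0.3654  0.1973  0.4596] [-0.1299  0.1738  0.2702]
[ 0.1997  0.5191  1.5671  0.0036  0.7915 -1.2501]
dr [[-0.0, -0.0, -0.83], [-0.0, -0.0, -1.67], [-0.0, 0.0, -2.5], [-0.0, 0.0, -3.33], [0.0, -0.0, -4.17], [-0.0, 0.0, -5.0], [-0.0, 0.0, -5.83], [0.0, 0.0, -6.67]]
xyz [[0.15, 0.13, 0.0], [0.32, 0.25, 0.0], [0.49, 0.36, 0.0], [0.68, 0.44, 0.0], [0.87, 0.52, 0.0], [1.06, 0.57, 0.0], [1.26, 0.61, 0.0], [1.47, 0.63, 0.0]]
```

send_rows --dr '[[0,0,-0.83],[0,0,-1.67],[0,0,-2.5],[0,0,-3.33],[0,0,-4.17],[0,0,-5],[0,0,-5.83],[0,0,-6.67]]' --xyz '[[0.16,0.13,0],[0.32,0.25,0],[0.5,0.36,0],[0.68,0.45,0],[0.87,0.52,0],[1.07,0.57,0],[1.27,0.61,0],[1.47,0.63,0]]' --jaw '[0,0,0,0,0,0,0,0]'

```text
time_s: 8.2
eef_pos: [0.6495, 0.2641, 0.073]
eef_rot: [0.131, -0.281, 0.951, -0.01]
wrist_force: [-0.0, -0.3, 0.4]
opening: 0.006
grasp_force: 0.0
```

Run:
```python
from plan import *
stat()
P,Q=rocker(60)
show([dial(-113,-1,-11),dial(-117,-1,-11),dial(-117,-1,-11,gap=3),dial(-117,-1,-11,gap=8)]+[dial(-117,-1,h,gap=8) for h in(10,30,50,50)])
show([(P,Q)]*8)
```

```text
t 8.2 cmd-meas mm [ 0.4561 -0.3817  0.7733] F [-0.0317 -0.2652  0.4334] q [ 0.2179  0.5068  1.594  -0.0017  0.7783 -1.9273]
dr [[-0.0, 0.0, -0.5], [-0.0, -0.0, -1.16], [-0.0, -0.0, -1.16], [-0.0, -0.0, -1.16], [-0.0, -0.0, -1.16], [-0.0, -0.0, -1.16], [-0.0, -0.0, -1.16], [-0.0, -0.0, -1.16]]
xyz [[0.09, 0.08, -0.0], [0.22, 0.18, 0.0], [-0.08, 0.22, 0.0], [-0.58, 0.28, 0.0], [-0.58, 0.28, -2.1], [-0.58, 0.28, -4.1], [-0.58, 0.28, -6.1], [-0.58, 0.28, -6.1]]
dr [[-0.0, 0.0, 4.5], [-0.0, 0.0, 4.5], [-0.0, 0.0, 4.5], [-0.0, 0.0, 4.5], [-0.0, 0.0, 4.5], [-0.0, 0.0, 4.5], [-0.0, 0.0, 4.5], [-0.0, 0.0, 4.5]]
xyz [[4.28, -8.04, 1.4], [4.28, -8.04, 1.4], [4.28, -8.04, 1.4], [4.28, -8.04, 1.4], [4.28, -8.04, 1.4], [4.28, -8.04, 1.4], [4.28, -8.04, 1.4], [4.28, -8.04, 1.4]]
```

send_rows --dr '[[0,0,-0.5],[0,0,-1.16],[0,0,-1.16],[0,0,-1.16],[0,0,-1.16],[0,0,-1.16],[0,0,-1.16],[0,0,-1.16]]' --xyz '[[0.09,0.08,0],[0.22,0.18,0],[-0.08,0.22,0],[-0.58,0.28,0],[-0.58,0.28,-2.1],[-0.58,0.28,-4.1],[-0.58,0.28,-6.1],[-0.58,0.28,-6.1]]' --jaw '[0,0,0,0,0,0,0,0]'

```text
time_s: 9.2
eef_pos: [0.6381, 0.2664, 0.1355]
eef_rot: [0.131, -0.337, 0.932, -0.018]
wrist_force: [-0.6, -0.4, -0.2]
opening: -0.0
grasp_force: 0.0
```

send_rows --dr '[[0,0,1.5],[0,0,3],[0,0,4.5],[0,0,4.5],[0,0,4.5],[0,0,4.5],[0,0,4.5],[0,0,4.5]]' --xyz '[[1.4,-2.7,0],[2.8,-5.4,0],[4.28,-8.04,0],[4.28,-8.04,1],[4.28,-8.04,1.4],[4.28,-8.04,1.4],[4.28,-8.04,1.4],[4.28,-8.04,1.4]]' --jaw '[0,0,0,0,0,0,0,0]'

```text
time_s: 10.2
eef_pos: [0.659, 0.1782, 0.119]
eef_rot: [0.13, -0.111, 0.985, 0.013]
wrist_force: [0.4, -0.2, 0.4]
opening: 0.002
grasp_force: 0.0
```

Run:
```python
from plan import *
stat()
b=cv2.resize(ctrl.camera("scene")[100:230,255:405,::-1],None,fx=4,fy=4,interpolation=cv2.INTER_CUBIC)
cv2.imwrite("pics/c2.png",b)
p,r=obs0(); t=p+r.as_matrix()[:,2]*ctrl.tip_extent
print((proj(ctrl.calibration("scene"),[t])-[255,100])*4)
show([rocker(h) for h in(40,25,16,14,12,10.5,9.5,8.5)])
```

```text
t 10.2 cmd-meas mm [ 0.7184 -0.9369  0.9185] F [ 0.4355 -0.2195  0.3821] q [ 0.0747  0.4043  1.6326  0.048   0.8457 -1.7472]
[[394.6889 192.9654]]
dr [[-0.0, 0.0, -0.0], [-0.0, 0.0, -0.0], [-0.0, 0.0, -0.0], [-0.0, 0.0, -0.0], [-0.0, 0.0, -0.0], [-0.0, 0.0, -0.0], [-0.0, 0.0, -0.0], [-0.0, 0.0, -0.0]]
xyz [[0.0, 0.0, 2.0], [0.0, 0.0, 3.5], [0.0, 0.0, 4.4], [0.0, 0.0, 4.6], [0.0, 0.0, 4.8], [0.0, 0.0, 4.95], [0.0, 0.0, 5.05], [0.0, 0.0, 5.15]]
```

View pics/c2.png

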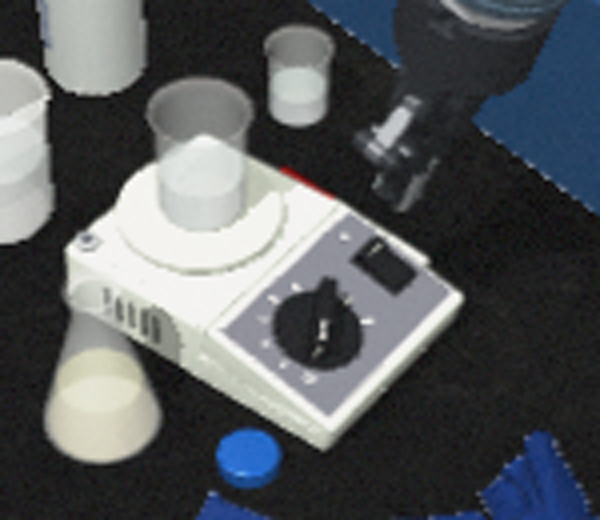

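The selector's line now runs (325,325)–(318,352) towards the open ring at (309,378). The tips are above the rocker, near (395,195). I'll check the setting numerically while descending.

```bash
cat > ang.py <<'E'
from plan import *
def show_ang(save=None,src=None):
    C=ctrl.calibration("scene"); im=ctrl.camera("scene") if src is None else src
    if save: cv2.imwrite(save,cv2.resize(im[100:230,255:405,::-1],None,fx=4,fy=4,interpolation=cv2.INTER_CUBIC))
    v=im.max(2).astype(int); h0=hub-[.0,0,0]
    best=[]
    for s in range(9):
        a=np.radians(30*(s-4)); b=np.cos(a)*u-np.sin(a)*ey
        px=proj(C,[h0+b*r for r in(.008,.011,.014,.017,.02)]).astype(np.float32)
        best.append(round(float(cv2.remap(im.max(2),px[:,0],px[:,1],cv2.INTER_LINEAR).mean())))
    print("brightness along pointer line, 0..8:",best)
E
python3 - <<'E'
from ang import *
show_ang()
show_ang(src=cv2.imread("pics/scene0.png")[:,:,::-1].copy())
E
```

```text
brightness along pointer line, 0..8: [129, 41, 41, 42, 86, 85, 48, 105, 108]
brightness along pointer line, 0..8: [44, 38, 40, 41, 81, 92, 135, 104, 105]
```

send_rows --dr '[[0,0,0],[0,0,0],[0,0,0],[0,0,0],[0,0,0],[0,0,0],[0,0,0],[0,0,0]]' --xyz '[[0,0,1.5],[0,0,2.5],[0,0,3.5],[0,0,3.5],[0,0,3.5],[0,0,3.5],[0,0,3.5],[0,0,3.5]]' --jaw '[0,0,0,0,0,0,0,0]'

```text
time_s: 11.3
eef_pos: [0.6679, 0.1796, 0.0852]
eef_rot: [0.13, -0.11, 0.985, 0.013]
wrist_force: [-0.3, 0.1, -0.6]
opening: 0.002
grasp_force: 0.0
```

The selector is at off. Now I'll press the rocker slowly.

send_rows --dr '[[0,0,0],[0,0,0],[0,0,0],[0,0,0],[0,0,0],[0,0,0],[0,0,0],[0,0,0]]' --xyz '[[0,0,0.5],[0,0,0.9],[0,0,1.1],[0,0,1.2],[0,0,1.3],[0,0,1.4],[0,0,1.5],[0,0,1.5]]' --jaw '[0,0,0,0,0,0,0,0]'

```text
time_s: 12.3
eef_pos: [0.6721, 0.1804, 0.0708]
eef_rot: [0.13, -0.11, 0.985, 0.013]
wrist_force: [1.1, 0.1, 2.1]
opening: -0.002
grasp_force: 0.7
```

send_rows --dr '[[0,0,0],[0,0,0],[0,0,0],[0,0,0],[0,0,0],[0,0,0],[0,0,0],[0,0,0]]' --xyz '[[0,0,0.05],[0,0,0.1],[0,0,0.15],[0,0,0.2],[0,0,0.25],[0,0,0.25],[0,0,0.25],[0,0,0.25]]' --jaw '[0,0,0,0,0,0,0,0]'

```text
time_s: 13.3
eef_pos: [0.6723, 0.1805, 0.068]
eef_rot: [0.13, -0.11, 0.985, 0.013]
wrist_force: [-0.6, -0.3, -0.5]
opening: 0.0
grasp_force: 0.0
```

Run:
```python
from plan import *
p,r=obs0(); print((p-rock)@n*1e3-19,(p-rock)@u*1e3,ctrl.get_obs()["wrist_force"])
```

```text
6.508138061205951 11.079468729547798 [-0.5831 -0.3107 -0.4656]
```

The force fell to zero, so it probably snapped. I'll lift off and look.

send_rows --dr '[[0,0,0],[0,0,0],[0,0,0],[0,0,0],[0,0,0],[0,0,0],[0,0,0],[0,0,0]]' --xyz '[[0,0,-0.5],[0,0,-1.5],[0,0,-3],[0,0,-4.5],[0,0,-5.5],[0,0,-5.5],[0,0,-5.5],[0,0,-5.5]]' --jaw '[0,0,0,0,0,0,0,0]'

```text
time_s: 14.3
eef_pos: [0.6579, 0.1774, 0.1203]
eef_rot: [0.129, -0.11, 0.985, 0.013]
wrist_force: [0.5, -0.0, 0.3]
opening: 0.002
grasp_force: 0.0
```

Run:
```python
from ang import *
show_ang("pics/c3.png")
def D(h,g=14): return dial(-120,1,h,gap=g)
show([D(45)]*8,obs0())
show([D(h) for h in(25,5,-11)]+[D(-11,g) for g in(9,5,2,2,2)])
```

```text
brightness along pointer line, 0..8: [128, 41, 41, 42, 85, 84, 49, 104, 108]
dr [[-0.01, -0.02, -4.99], [-0.01, -0.02, -4.99], [-0.01, -0.02, -4.99], [-0.01, -0.02, -4.99], [-0.01, -0.02, -4.99], [-0.01, -0.02, -4.99], [-0.01, -0.02, -4.99], [-0.01, -0.02, -4.99]]
xyz [[4.49, 6.42, -0.83], [4.49, 6.42, -0.83], [4.49, 6.42, -0.83], [4.49, 6.42, -0.83], [4.49, 6.42, -0.83], [4.49, 6.42, -0.83], [4.49, 6.42, -0.83], [4.49, 6.42, -0.83]]
dr [[-0.0, -0.0, 0.0], [-0.0, -0.0, 0.0], [-0.0, -0.0, 0.0], [-0.0, -0.0, 0.0], [-0.0, -0.0, 0.0], [-0.0, -0.0, 0.0], [-0.0, -0.0, 0.0], [-0.0, -0.0, 0.0]]
xyz [[0.0, 0.0, 2.0], [0.0, 0.01, 4.0], [0.0, 0.01, 5.6], [-0.5, 0.01, 5.6], [-0.9, 0.01, 5.6], [-1.2, 0.01, 5.6], [-1.2, 0.01, 5.6], [-1.2, 0.01, 5.6]]
```

View pics/c3.png

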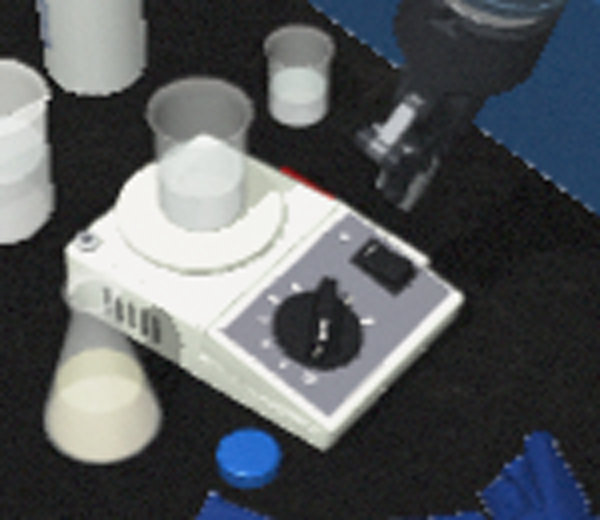

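The rocker's lower half now stands up and its upper half is down, so it is on; the selector is still at off. Next I turn it up.

send_rows --dr '[[0,0,-1.5],[0,0,-3],[0,0,-4.5],[0,0,-5],[0,0,-5],[0,0,-5],[0,0,-5],[0,0,-5]]' --xyz '[[1.2,1.6,-0.8],[2.5,3.2,-0.8],[3.7,4.8,-0.8],[4.5,6.4,-0.8],[4.5,6.4,-0.8],[4.5,6.4,-0.8],[4.5,6.4,-0.8],[4.5,6.4,-0.8]]' --jaw '[0,0,0,0,0,0,0,0]'

```text
time_s: 15.35
eef_pos: [0.6003, 0.2294, 0.1172]
eef_rot: [0.129, -0.361, 0.923, -0.021]
wrist_force: [1.0, -0.0, 0.4]
opening: -0.001
grasp_force: 0.0
```

Run:
```python
from ang import *
stat()
def D(h,g=14): return dial(-120,1,h,gap=g)
show([D(h) for h in(25,5,-11)]+[D(-11,g) for g in(9,5,2,2,2)],obs0())
```

```text
t 15.35 cmd-meas mm [ 21.7321  11.9359 -51.9256] F [ 1.0462 -0.0171  0.3618] q [ 0.1763  0.3312  1.7377  0.0128  0.8112 -2.1474]
dr [[-0.02, -0.01, 0.0], [-0.02, -0.01, 0.0], [-0.02, -0.01, 0.0], [-0.02, -0.01, 0.0], [-0.02, -0.01, 0.0], [-0.02, -0.01, 0.0], [-0.02, -0.01, 0.0], [-0.02, -0.01, 0.0]]
xyz [[0.03, 0.12, 2.04], [0.02, 0.12, 4.04], [0.02, 0.12, 5.64], [-0.48, 0.12, 5.64], [-0.88, 0.12, 5.64], [-1.18, 0.12, 5.64], [-1.18, 0.12, 5.64], [-1.18, 0.12, 5.64]]
```

send_rows --dr '[[0,0,0],[0,0,0],[0,0,0],[0,0,0],[0,0,0],[0,0,0],[0,0,0],[0,0,0]]' --xyz '[[0,0.1,2],[0,0.1,4],[0,0.1,5.6],[-0.5,0.1,5.6],[-0.9,0.1,5.6],[-1.2,0.1,5.6],[-1.2,0.1,5.6],[-1.2,0.1,5.6]]' --jaw '[0,0,0,0,0,0,0,0]'

```text
time_s: 16.35
eef_pos: [0.6218, 0.2418, 0.0659]
eef_rot: [0.129, -0.362, 0.923, -0.021]
wrist_force: [0.2, 0.2, -0.5]
opening: -0.0
grasp_force: 0.0
```

Run:
```python
from ang import *
p,r=obs0(); P,Q=dial(-120,1,-11,gap=2); print((P-p)*1e3,np.degrees((r.inv()*Q).as_rotvec()),ctrl.get_obs()["wrist_force"])
show([dial(-120+5*k,1,-11,gap=max(0,2-k)) for k in range(1,9)],obs0())
show([dial(-80+5*k,1,-11) for k in range(1,9)])
show([dial(-40+5*k,1,-11) for k in range(1,9)])
```

```text
[ 0.2137 -0.5134 -0.6637] [-0.1089 -0.0581  0.0883] [ 0.1762  0.1766 -0.4686]
dr [[-0.02, -0.01, 0.85], [-0.02, -0.01, 1.68], [-0.02, -0.01, 2.51], [-0.02, -0.01, 3.35], [-0.02, -0.01, 4.18], [-0.02, -0.0, 5.01], [-0.02, -0.0, 5.85], [-0.02, -0.0, 6.68]]
xyz [[-0.22, 0.1, 0.07], [-0.49, 0.21, 0.07], [-0.66, 0.31, 0.07], [-0.84, 0.4, 0.06], [-1.03, 0.47, 0.06], [-1.23, 0.53, 0.06], [-1.43, 0.56, 0.06], [-1.63, 0.58, 0.06]]
dr [[-0.0, -0.0, 0.83], [-0.0, -0.0, 1.67], [-0.0, -0.0, 2.5], [-0.0, -0.0, 3.33], [-0.0, -0.0, 4.17], [-0.0, -0.0, 5.0], [-0.0, -0.0, 5.83], [-0.0, -0.0, 6.67]]
xyz [[-0.15, 0.14, 0.0], [-0.32, 0.26, 0.0], [-0.49, 0.36, 0.0], [-0.68, 0.45, 0.0], [-0.87, 0.52, 0.0], [-1.06, 0.58, 0.0], [-1.26, 0.62, 0.0], [-1.47, 0.64, 0.0]]
dr [[-0.0, -0.0, 0.83], [-0.0, -0.0, 1.66], [-0.0, -0.0, 2.5], [-0.0, -0.0, 3.33], [-0.0, -0.0, 4.16], [-0.0, 0.0, 5.0], [-0.0, 0.0, 5.83], [-0.0, 0.0, 6.66]]
xyz [[-0.15, 0.13, 0.0], [-0.32, 0.25, 0.0], [-0.49, 0.35, 0.0], [-0.68, 0.44, 0.0], [-0.87, 0.51, 0.0], [-1.06, 0.57, 0.0], [-1.26, 0.61, 0.0], [-1.47, 0.63, 0.0]]
```

send_rows --dr '[[0,0,0.83],[0,0,1.67],[0,0,2.5],[0,0,3.33],[0,0,4.17],[0,0,5],[0,0,5.83],[0,0,6.67]]' --xyz '[[-0.22,0.1,0.07],[-0.49,0.21,0.07],[-0.66,0.31,0.07],[-0.84,0.4,0.07],[-1.03,0.47,0.06],[-1.23,0.53,0.06],[-1.43,0.56,0.06],[-1.63,0.58,0.06]]' --jaw '[0,0,0,0,0,0,0,0]'

```text
time_s: 17.35
eef_pos: [0.6288, 0.257, 0.0675]
eef_rot: [0.127, -0.022, 0.991, 0.025]
wrist_force: [-3.4, -0.8, 2.1]
opening: -0.002
grasp_force: 1.1
```

send_rows --dr '[[0,0,0.83],[0,0,1.67],[0,0,2.5],[0,0,3.33],[0,0,4.17],[0,0,5],[0,0,5.83],[0,0,6.67]]' --xyz '[[-0.15,0.14,0],[-0.32,0.26,0],[-0.49,0.36,0],[-0.68,0.45,0],[-0.87,0.52,0],[-1.06,0.58,0],[-1.26,0.62,0],[-1.47,0.64,0]]' --jaw '[0,0,0,0,0,0,0,0]'

```text
time_s: 18.35
eef_pos: [0.6431, 0.2642, 0.0718]
eef_rot: [0.112, 0.318, 0.939, 0.067]
wrist_force: [0.4, 0.2, -0.3]
opening: -0.003
grasp_force: 0.0
```

send_rows --dr '[[0,0,0.83],[0,0,1.67],[0,0,2.5],[0,0,3.33],[0,0,4.17],[0,0,5],[0,0,5.83],[0,0,6.67]]' --xyz '[[-0.15,0.14,0],[-0.32,0.26,0],[-0.49,0.36,0],[-0.68,0.45,0],[-0.87,0.52,0],[-1.06,0.58,0],[-1.26,0.62,0],[-1.47,0.64,0]]' --jaw '[0,0,0,0,0,0,0,0]'

```text
time_s: 19.35
eef_pos: [0.6584, 0.26, 0.0755]
eef_rot: [0.082, 0.62, 0.773, 0.101]
wrist_force: [-1.5, 1.5, -0.7]
opening: 0.003
grasp_force: 0.8
```

Run:
```python
from ang import *
p,r=obs0(); P,Q=dial(0,1,-11); print((P-p)*1e3,np.degrees((r.inv()*Q).as_rotvec()),ctrl.get_obs()["wrist_force"])
show_ang("pics/c4.png")
show([dial(2.75*k,1,-11) for k in range(1,9)],obs0())
show([dial(22,1,-11,gap=g) for g in (4,10,10)]+[dial(22,1,h,gap=10) for h in(10,30,50,60,60)])
```

```text
[0.0787 0.0617 0.2983] [-0.0329  0.1213 -0.1524] [-1.4866  1.5473 -0.7132]
brightness along pointer line, 0..8: [32, 30, 43, 58, 47, 45, 58, 59, 51]
dr [[-0.0, 0.02, 0.4], [-0.0, 0.02, 0.86], [-0.0, 0.02, 1.32], [-0.0, 0.02, 1.77], [-0.0, 0.02, 2.23], [-0.0, 0.02, 2.69], [-0.0, 0.02, 3.15], [-0.0, 0.02, 3.61]]
xyz [[-0.07, 0.08, -0.02], [-0.16, 0.15, -0.02], [-0.25, 0.22, -0.02], [-0.34, 0.28, -0.02], [-0.44, 0.34, -0.02], [-0.53, 0.39, -0.02], [-0.63, 0.44, -0.02], [-0.74, 0.48, -0.02]]
dr [[-0.0, 0.0, -0.0], [-0.0, 0.0, -0.0], [-0.0, 0.0, -0.0], [-0.0, 0.0, -0.0], [-0.0, 0.0, -0.0], [-0.0, 0.0, -0.0], [-0.0, 0.0, -0.0], [-0.0, 0.0, -0.0]]
xyz [[0.4, 0.0, -0.0], [1.0, 0.0, -0.0], [1.0, 0.0, -0.0], [1.0, 0.0, -2.1], [1.0, 0.0, -4.1], [1.0, 0.0, -6.1], [1.0, -0.0, -7.1], [1.0, -0.0, -7.1]]
```

View pics/c4.png

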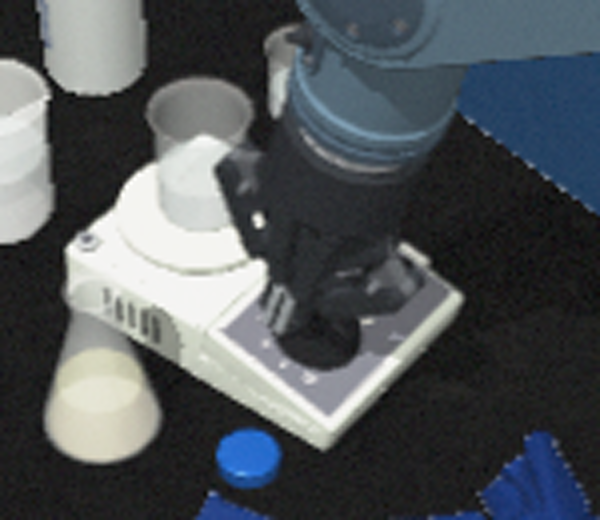

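The gripper hides the selector and still has clear room to the beaker at (200,150). The flat contact follows the plan, so one last click at low speed.

send_rows --dr '[[0,0,0.4],[0,0,0.86],[0,0,1.32],[0,0,1.77],[0,0,2.23],[0,0,2.69],[0,0,3.15],[0,0,3.6]]' --xyz '[[-0.07,0.08,0],[-0.16,0.15,0],[-0.25,0.22,0],[-0.34,0.28,0],[-0.44,0.34,0],[-0.53,0.39,0],[-0.63,0.44,0],[-0.74,0.48,0]]' --jaw '[0,0,0,0,0,0,0,0]'

```text
time_s: 20.4
eef_pos: [0.6645, 0.2538, 0.0768]
eef_rot: [0.062, 0.753, 0.645, 0.115]
wrist_force: [-0.3, 0.1, 0.4]
opening: 0.003
grasp_force: 0.0
```

send_rows --dr '[[0,0,0],[0,0,0],[0,0,0],[0,0,0],[0,0,0],[0,0,0],[0,0,0],[0,0,0]]' --xyz '[[0,0,0],[0.4,0,0],[1,0,0],[1,0,-2],[1,0,-4],[1,0,-7],[1,0,-11],[1,0,-15]]' --jaw '[0,0,0,0,0,0,0,0]'

```text
time_s: 21.4
eef_pos: [0.6278, 0.2554, 0.2258]
eef_rot: [0.062, 0.753, 0.645, 0.116]
wrist_force: [-0.1, -1.0, 0.4]
opening: 0.003
grasp_force: 0.0
```

Run:
```python
from ang import *
show_ang("pics/c5.png")
```

```text
brightness along pointer line, 0..8: [38, 38, 38, 38, 70, 152, 121, 130, 122]
```

View pics/c5.png

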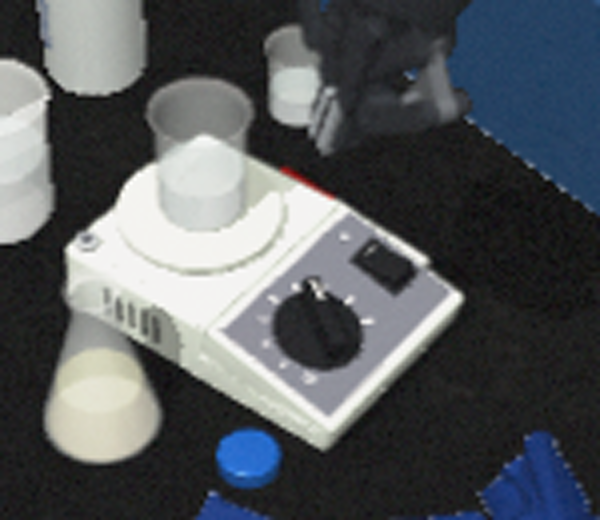

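The pointer line is at (315,288). Setting 5 projects to (316,284), 4 to (304,290) and 6 to (330,285), so it rests at 5. The rocker is on, the beaker, flask and cap have not moved, and the arm is clear.

```bash
python3 -c "
from bench import ctrl
print(ctrl.hand_in())"
```

```text
the job is handed in; nothing more can be done
None
```

I turned the selector back to off, pressed the power rocker on, and turned the selector up to 5; the last picture shows the pointer at 5, the rocker on, and the beaker, flask and cap unmoved, and the job was handed in at about 21 s.

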